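Set out the seasonings round the candle stand

ROBOT

A 6-joint arm with a two-finger parallel gripper is mounted at the origin on a cart in front of the work surface, level with it; the furniture and walls round the work are solid. World frame = base frame: x ahead of the robot, y to its left, z up, the work surface at z = 0. Lengths are in m, angles in rad, forces in N, time in s.
With the tool pointing down it reaches from about 0.375 to 0.975 m from the base axis. Payload 3.8 kg.
Tool frame: the origin (TCP) lies on the centre line of the jaws, within the pads' length; the fingertips stand 14 mm ahead of it and the grasp point (between the pads) lies 5 mm behind it; z points along the fingers, y is the line along which they close (so a half turn about z gives the same grasp; the last joint's range is limited). The gripper opens to 85 mm and grips with 20 to 120 N. Pads are 22 mm wide; open, the fingers measure 114 mm over their backs; the gripper's body (76 mm by 85 mm) begins 54 mm behind the grasp point. The pads swing forward as they close: fully open they stand 13 mm farther back than shut.
Start: joints at [-1.278, 0.264, 1.604, -0, 1.274, -0.037], TCP at [0.219, -0.639, 0.245] pointing down, gripper open.
Joint ranges: [-2.63, 2.63], [-0.94, 2.18], [0.31, 2.57], [-1.31, 4.45], [0, 2.66], [-2.55, 2.55]. Speed limits (rad/s): [2.57, 2.57, 3.14, 3.14, 3.14, 3.14].

INTERFACE

Orientations are given as a rotation vector (axis times angle).
In Python, from workcell import bot, eyes, spot_in gives the robot as it stands.
- The arm moves only by the tool carry_out, never from a script. Its argument "series" is text: rows parted by semicolons, each of 4 numbers parted by spaces: the shift along the world's x, y, z in m, then the turn about the world's z in degrees. In form: tx ty tz roll; .... A call has 1 to 20 rows; each row shifts and turns the commanded pose from where the row before left it; what a row does not reach is not made up. A row lasts 1/8 s, in which the tool goes at most 62.5 mm and 10.7 degrees, less where a joint would pass 70% of its speed; a pose out of reach is approached as far as the arm can. A call is refused whole if a number of a shift passes 0.0625 or a number of a turn 10.7, either way. A call with a gripper value outside its range is refused whole. "jaw" is the gripper command: -1 is shut, 1 is fully open, values between are in proportion, set as the call begins (left out, the last holds). The fingers move at their own pace and stop on an object; "grip_force" is the grip in N (left out, the last holds). Time passes only in rows, so rows that do not move let the fingers close. It gives the time, the measured TCP pose, the force, the opening and the grip force at its end, in the units of the state.
- bot.read_state(): the state, without advancing time (a new reading comes with each control period).
- eyes.read_camera(name): name is "scene" or "top" or "wrist"; returns (picture, depth): 400x640x3 uint8, blue, green, red; 400x640 float32, m along the optical axis (not along the pixel's ray), 0 where there is no reading.
- eyes.get_calibration(name): a dict with "K" (3x3 intrinsics, pixels), "distortion" ([k1, k2, p1, p2, k3] as OpenCV has them; the pictures are not rectified), "position" and "rotation" of the camera in the world; the wrist camera has in their place "T_tool_cam" (4x4, takes a point from camera to tool coordinates, whose origin is the TCP and whose axes are the flange's). Camera axes: x right, y down, z forward; pixel columns grow to the right and rows downward; lengths in m; the calibration is good to about 2 mm. A picture is of the moment at which its call begins: read the wrist's pose just before it. get_calibration takes no time and is no camera call.
- bot.finish_job(): hands the job in; it is judged then, once.
Trained networks look in the newest picture that a camera, given by its name, has taken for a name from the list of things; names that differ only in an ending like _2 or _b are one class to them, and where a whole thing is asked for, a point or a joint stands for the part that bears it (a point fixed in the world has none). Each returns a list of dicts, best first, with "score" (0 to 1); they miss things now and then, are a little off and sometimes report something else, mostly with a low value. They report only what shows in the picture. A call takes as long as a camera call. They do not tell look-alikes from the thing itself.
- spot_in(camera, target): "rect" ([centre column, centre row, width, height] in pixels, round what is visible of it).
The state is a dict: "time": time; "q": joint angles; "joint_vel": joint speeds; "joint_torque": joint torques, N m; "tool_pos": TCP position; "tcp_rot": TCP orientation; "wrist_force": force on the tool from outside, world axes, zero at the start; "torque": the same for the moment, N m; "width": opening from 0.0 (shut) to 1.0 (fully open); "grip_force": force on a finger pad.
Only numpy, scipy, OpenCV 4.12 (cv2) and the standard library are available. Lean on these libraries where they do the work, as an engineer would, in place of code of your own. Each camera call takes 0.05 s, during which the arm holds its last target. There are 200 camera calls.

TASK

Set out the seasonings for serving: put the tealight in the middle of the wooden candle stand's top, and the red-lidded jar midway between the stand and the yellow-lidded spice jar, in line with both. Behind this row (on the side away from the robot, square to it) put the garlic bulb directly behind the red-lidded jar, with one or two fingers' breadth (about 25 mm) between them, and the salt shaker directly behind the spice jar, level with the garlic. Everything stands upright; knock nothing over, and do not shift the spice jar, the mug, the pepper mill or the lemon.

Things in the scene. Friction and masses are not known exactly. Their poses are not given: they have to be found in the camera images.
- candle_stand: Low turned wooden candle stand, fixed to the worktop: round foot 72 mm across, slim stem, flat round top plate 64 mm across whose upper face is 42 mm above the worktop. Origin: on its axis at the underside of the foot (worktop level); z up. Its own x axis is square to the row (the line from the stand to the spice jar) and points away from the robot.
- spice_jar_mid (a point): Yellow-lidded spice jar with glass body, round, 42 mm across, 96 mm tall, standing loose to the left or to the right of the candle stand, 205 to 215 mm from it centre to centre (the line between them lies within 0.1 rad of the robot's y axis). This point: its centre, half-way up (48 mm above its underside). Not to be moved.
- tealight_mid (a point): Tealight candle: round metal cup 38 mm across and 15 mm high, 20 g. This point: its centre, half-way up (7.5 mm above its underside); z up.
- red_jar_mid (a point): Glass jar with a red screw lid: roughly round, 58 mm by 62 mm across, 86 mm tall, about 0.3 kg. This point: its centre, half-way up (43 mm above its underside); z up.
- salt_shaker_mid (a point): Salt shaker: glass with a grey domed top, round, 44 mm across (narrowing above 70 mm), 90 mm tall, 0.1 kg. This point: its centre, half-way up (45 mm above its underside); z up.
- garlic_mid (a point): Bulb of garlic, pale, round, 52 mm across at the middle, 52 mm tall with its stem tip up, 50 g, stands on a flattish bottom. This point: its centre, half-way up (26 mm above its underside); z up along the stem.
- mug_mid (a point): Bystander: mug, 81 mm across, 101 mm tall, with a handle. This point: near its middle, half-way up. Leave it alone.
- pepper_mill_mid (a point): Bystander: pepper mill of dark turned wood, 58 mm across, 170 mm tall. This point: its centre, half-way up. Leave it alone.
- lemon_mid (a point): Bystander: lemon, 72 by 57 mm. This point: its centre. Leave it alone.
Things that resemble listed ones, but are neither listed nor needed, are in the scene too. What is shaped like the part that bears salt_shaker_mid but blue is not meant.

How it is judged:
At the end, for the whole second after the job is handed in: Tealight within 12 mm of the stand's axis; red jar 85-125 mm from stand and spice jar, 18 mm from their line; garlic 60-115 mm behind the line, 65-115 from red jar, under 160 from stand and spice jar; shaker 60-115 behind, 60-120 from spice jar, 198-262 from stand; all upright, released, at rest (horizontal distance between tealight_mid and candle_stand below 0.012 m and z of tealight_mid in the frame of candle_stand between 0.044 and 0.056 m and x of red_jar_mid in the frame of candle_stand between -0.018 and 0.018 m and horizontal distance between red_jar_mid and candle_stand between 0.085 and 0.125 m and horizontal distance between red_jar_mid and spice_jar_mid between 0.085 and 0.125 m and x of salt_shaker_mid in the frame of candle_stand between 0.06 and 0.115 m and horizontal distance between salt_shaker_mid and spice_jar_mid between 0.06 and 0.12 m and horizontal distance between salt_shaker_mid and candle_stand between 0.198 and 0.262 m and x of garlic_mid in the frame of candle_stand between 0.06 and 0.115 m and horizontal distance between garlic_mid and red_jar_mid between 0.065 and 0.115 m and horizontal distance between garlic_mid and candle_stand below 0.16 m and horizontal distance between garlic_mid and spice_jar_mid below 0.16 m and height (world z) of red_jar_mid between 0.035 and 0.051 m and height (world z) of salt_shaker_mid between 0.037 and 0.053 m and height (world z) of garlic_mid between 0.018 and 0.034 m and angle between each of tealight_mid, red_jar_mid, salt_shaker_mid, spice_jar_mid's own z axis and vertical below 0.12 rad and linear speed of each of tealight, red_jar, salt_shaker, garlic below 0.01 m/s and angle between garlic_mid's own z axis and vertical below 0.25 rad); the robot touches nothing.
It fails at once if the spice jar is shifted by more than 15 mm (distance of spice_jar_mid from where it was at the start of the episode above 0.015 m).
It fails at once if one of the four things is knocked over (angle between any of tealight_mid, red_jar_mid, salt_shaker_mid, garlic_mid's own z axis and vertical above 0.7 rad).
It fails at once if the mug, pepper mill or lemon is moved by more than 20 mm (distance of any of mug_mid, pepper_mill_mid, lemon_mid from where it was at the start of the episode above 0.02 m).
It also fails if it takes over 102 s, if anything falls off the work surface, if the arm or the gripper's body presses on something with over 40 N, if the wrist force passes 120 N, or if a joint passes its speed limit or range.

## Working session

There is one attempt and no reset: what is moved stays moved. The work goes in short steps, Python scripts to look and compute and a tool call to move; the robot and the scene stay as the last step left them, time stands still between calls to the robot, and variables do not carry over. Pictures are saved under pics/ and viewed, at most 14 in all, crops included, and the job is handed in when it is done.

Besides the shell and the picture viewer there is one more tool, called after ">>>" as name(argument=value, ...) on one line, values as JSON. carry_out: Moves the arm, as the interface text tells. Its arguments: {"type":"object","properties":{"series":{"type":"string"},"jaw":{"type":"number"},"grip_force":{"type":"number"}},"required":["series"]}

```bash
mkdir -p pics; cat > h.py <<'E'
import numpy as np, cv2
from workcell import bot, eyes, spot_in
from scipy.spatial.transform import Rotation as R
N=["candle_stand","spice_jar_mid","tealight_mid","red_jar_mid","salt_shaker_mid","garlic_mid","mug_mid","pepper_mill_mid","lemon_mid"]
def pose(cam):
    c=eyes.get_calibration(cam)
    if cam=="wrist":
        s=bot.read_state(); T=np.eye(4); T[:3,:3]=R.from_rotvec(s["tcp_rot"]).as_matrix(); T[:3,3]=s["tool_pos"]
        T=T@np.array(c["T_tool_cam"]); return c,T[:3,:3],T[:3,3]
    r=np.array(c["rotation"]); r=r if r.shape==(3,3) else R.from_rotvec(r).as_matrix()
    return c,r,np.array(c["position"])
def ray(P,u,v):
    c,r,p=P
    n=cv2.undistortPoints(np.array([[[u,v]]],float),np.array(c["K"]),np.array(c["distortion"]))[0,0]
    return r@np.array([n[0],n[1],1]),p
def at_z(P,u,v,z):
    d,p=ray(P,u,v); return p+d*(z-p[2])/d[2]
def at_d(P,u,v,dep):
    d,p=ray(P,u,v); return p+d*dep
E
cat > a.py <<'E'
from h import *
for cam in ("top","scene"):
    P=pose(cam); im,d=eyes.read_camera(cam); cv2.imwrite(f"pics/{cam}0.png",im); np.save(f"{cam}_d.npy",d)
    print(cam,P[2].round(3),P[1][:,2].round(2))
    for n in N:
        for o in spot_in(cam,n)[:3]:
            u,v,w,h=o["rect"]; dd=d[int(v)-2:int(v)+3,int(u)-2:int(u)+3]; dd=np.median(dd[dd>0]) if (dd>0).any() else 0
            print(n,round(o["score"],2),np.round([u,v,w,h]),at_d(P,u,v,dd).round(3))
E
python3 a.py
```

```text
top [ 0.223 -0.267  1.578] [ 0.25  0.13 -0.96]
candle_stand 0.56 [258. 224.  22.  20.] [0.444 0.075 0.039]
spice_jar_mid 0.7 [318. 252.  13.  13.] [ 0.443 -0.151  0.094]
tealight_mid 0.39 [390. 287.   8.  13.] [ 0.461 -0.405  0.006]
red_jar_mid 0.62 [182. 170.  25.  24.] [0.482 0.383 0.08 ]
salt_shaker_mid 0.75 [214. 185.  20.  17.] [0.488 0.262 0.075]
salt_shaker_mid 0.66 [232. 212.  15.  18.] [0.435 0.159 0.081]
salt_shaker_mid 0.6 [210. 158.  10.  17.] [0.564 0.322 0.08 ]
garlic_mid 0.65 [352. 265.  13.  16.] [ 0.462 -0.265  0.041]
mug_mid 0.89 [310. 151.  29.  29.] [0.766 0.049 0.005]
pepper_mill_mid 0.75 [263. 132.  17.  30.] [0.717 0.195 0.117]
lemon_mid 0.82 [432. 283.  16.  18.] [ 0.525 -0.516  0.057]
scene [0.011 0.888 0.768] [ 0.44 -0.73 -0.53]
candle_stand 0.83 [336. 248.  22.  23.] [0.43  0.099 0.04 ]
spice_jar_mid 0.43 [391. 178.   7.  10.] [ 0.471 -0.414  0.006]
red_jar_mid 0.6 [250. 310.  28.  42.] [0.474 0.424 0.07 ]
salt_shaker_mid 0.9 [280. 275.  16.  34.] [0.489 0.286 0.059]
salt_shaker_mid 0.86 [243. 279.  17.  30.] [0.56  0.346 0.06 ]
salt_shaker_mid 0.56 [319. 261.  16.  27.] [0.435 0.186 0.054]
garlic_mid 0.64 [378. 193.   8.  10.] [ 0.456 -0.247  0.031]
mug_mid 0.57 [256. 203.  33.  40.] [0.731 0.075 0.077]
pepper_mill_mid 0.61 [229. 223.  28.  52.] [0.718 0.213 0.09 ]
```

```bash
python3 -c "
import cv2
a=cv2.imread('pics/top0.png')[110:320,160:460];cv2.imwrite('pics/top0c.png',cv2.resize(a,None,fx=2.66,fy=2.66,interpolation=cv2.INTER_CUBIC))
a=cv2.imread('pics/scene0.png')[140:340,200:440];cv2.imwrite('pics/scene0c.png',cv2.resize(a,None,fx=3,fy=3,interpolation=cv2.INTER_CUBIC))"
```

```text
(no output)
```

View pics/top0c.png

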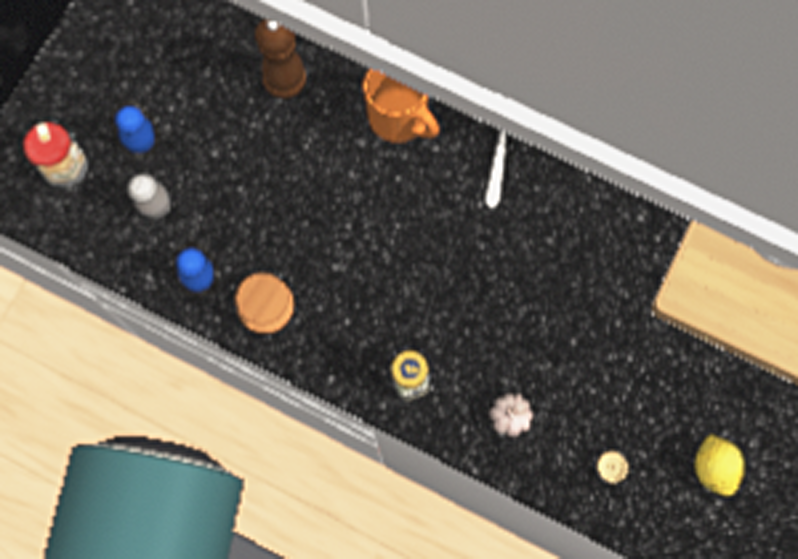

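View pics/scene0c.png

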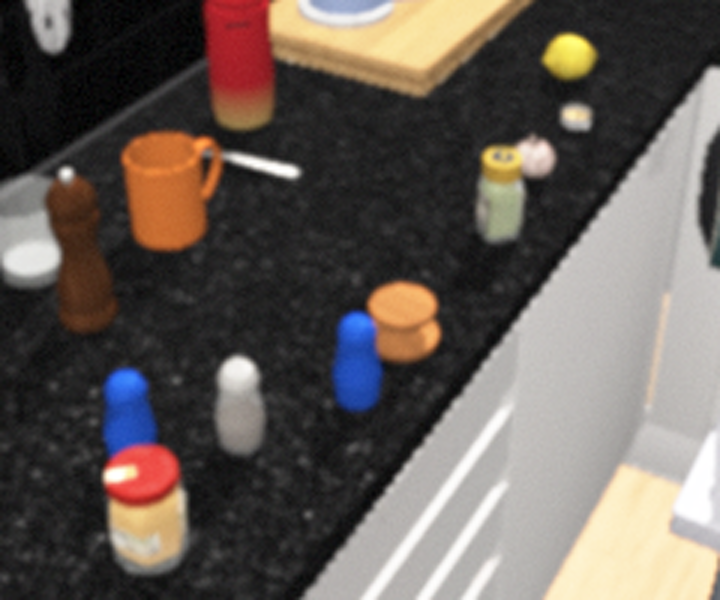

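The top view shows: stand (260,224), yellow-lidded spice jar (314,249), garlic (352,265), tealight (390,285), red-lidded jar (180,166) and grey shaker (214,183). The blue look-alikes at (210,158) and (232,212) are ruled out by colour. The only grey-topped shaker is the one at (214,183), and the tall red flask in the scene view isn't a jar.

```bash
cat > b.py <<'E'
from h import *
P=pose("top"); d=np.load("top_d.npy")
for n,u,v,z,r in [("stand",259.6,223.9,.042,14),("spice",314.1,249.1,.096,9),("garlic",352.5,265.6,.03,10),("tea",390,285.2,.015,8),("red",178,164.1,.086,14),("salt",213.8,180.3,.085,10),("blue1",210,155,.085,8),("blue2",232,209,.085,8)]:
    g=at_z(P,u,v,z)
    pts=np.array([at_d(P,i,j,d[j,i]) for i in range(int(u)-r,int(u)+r+1) for j in range(int(v)-r,int(v)+r+1) if d[j,i]>0])
    pts=pts[np.linalg.norm(pts[:,:2]-g[:2],axis=1)<.045]
    t=pts[pts[:,2]>.7*z]; 
    print(n,g.round(3),len(t),((t.min(0)+t.max(0))/2).round(3) if len(t) else'')
s=bot.read_state(); print(s["tool_pos"],R.from_rotvec(s["tcp_rot"]).as_matrix().round(3)); print(np.round(eyes.get_calibration("wrist")["T_tool_cam"],3))
E
python3 b.py
```

```text
stand [0.445 0.069 0.042] 278 [0.448 0.076 0.041]
spice [ 0.445 -0.136  0.096] 153 [ 0.445 -0.135  0.086]
garlic [ 0.464 -0.267  0.03 ] 174 [ 0.464 -0.266  0.036]
tea [ 0.465 -0.403  0.015] 32 [ 0.465 -0.402  0.014]
red [0.494 0.403 0.086] 244 [0.495 0.406 0.077]
salt [0.499 0.267 0.085] 103 [0.5   0.272 0.079]
blue1 [0.571 0.325 0.085] 93 [0.573 0.334 0.077]
blue2 [0.442 0.164 0.085] 98 [0.442 0.169 0.077]
[ 0.21857283 -0.63864335  0.24527753] [[ 0.946  0.324  0.   ]
 [ 0.324 -0.946 -0.   ]
 [-0.     0.    -1.   ]]
[[ 0.    -0.96  -0.28   0.071]
 [ 1.     0.     0.001  0.001]
 [-0.001 -0.28   0.96  -0.129]
 [ 0.     0.     0.     1.   ]]
```

>>> carry_out(series="0.031 0.03 -0.0125 -2.4;0.031 0.03 -0.0125 -2.4;0.031 0.03 -0.0125 -2.4;0.031 0.03 -0.0125 -2.4;0.031 0.03 -0.0125 -2.4;0.031 0.03 -0.0125 -2.4;0.031 0.03 -0.0125 -2.4;0.029 0.027 -0.0125 -2.1;0 0 0 0;0 0 0 0", jaw=1, grip_force=30)

```text
time: 2.25
tool_pos: [0.4645, -0.4019, 0.1455]
tcp_rot: [3.141, 0.001, -0.0]
wrist_force: [-0.9, -0.5, 0.4]
width: 1.0
grip_force: 0.0
```

```bash
cat > w.py <<'E'
from h import *
import sys
# w.py target picname z_of_rect_centre
n,pic,z=sys.argv[1],sys.argv[2],float(sys.argv[3])
P=pose("wrist"); im,d=eyes.read_camera("wrist"); cv2.imwrite(f"pics/{pic}.png",im); np.save("w_d.npy",d)
s=bot.read_state(); print("tcp",np.round(s["tool_pos"],4),"yaw",np.degrees(np.arctan2(*R.from_rotvec(s["tcp_rot"]).as_matrix()[1::-1,0])).round(1),"w",round(s["width"],3),"t",round(s["time"],2))
for o in spot_in("wrist",n)[:3]:
    u,v,w,h=o["rect"]; print(round(o["score"],2),np.round([u,v,w,h]),"depth",d[int(v),int(u)],at_d(P,u,v,d[int(v),int(u)]).round(4),"at_z",at_z(P,u,v,z).round(4))
# points above table near the image centre, cluster extents
v,u=np.mgrid[0:400:2,0:640:2]; m=(d[v,u]>.12); uu=np.stack([u[m],v[m]],1).astype(float)
nn=cv2.undistortPoints(uu[:,None],np.array(P[0]["K"]),np.array(P[0]["distortion"]))[:,0]
X=(np.c_[nn,np.ones(len(nn))]*d[v,u][m][:,None])@P[1].T+P[2]
zs=X[:,2]; lo=float(sys.argv[4]) if len(sys.argv)>4 else z; hi=float(sys.argv[5]) if len(sys.argv)>5 else 9
k=(zs>lo)&(zs<hi)&(np.linalg.norm(X[:,:2]-s["tool_pos"][:2],axis=1)<.07); t=X[k]
if len(t): a,b=np.percentile(t,1,axis=0),np.percentile(t,99,axis=0); print("cluster",len(t),"mid",((a+b)/2).round(4),"size",(b-a).round(4))
E
python3 w.py tealight_mid w1 0.015 0.008 0.05
```

```text
tcp [ 0.4644 -0.4024  0.1458] yaw -0.0 w 1.003 t 2.3
0.85 [316. 191.  46.  43.] depth 0.27111292 [ 0.4677 -0.4047  0.0118] at_z [ 0.4685 -0.4046  0.015 ]
cluster 256 mid [ 0.4674 -0.4039  0.0121] size [0.0373 0.0356 0.0082]
```

View pics/w1.png

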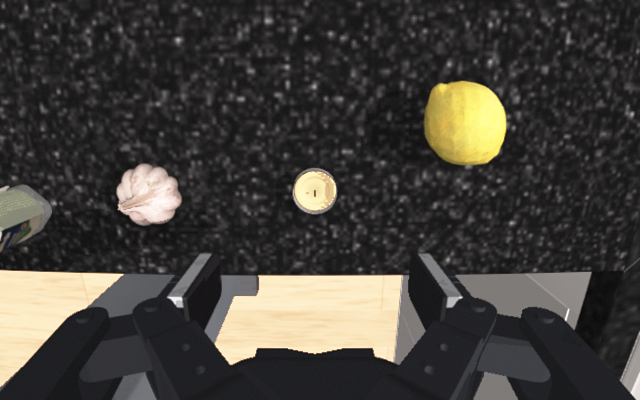

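The wrist view shows the tealight at (316,191), midway between the fingers, with the lemon clear at (465,122). I'll descend and grip it.

>>> carry_out(series="0.003 -0.002 -0.03 0;0 0 -0.03 0;0 0 -0.03 0;0 0 -0.027 0;0 0 -0.01 0;0 0 0 0")

```text
time: 3.1
tool_pos: [0.4669, -0.4041, 0.0181]
tcp_rot: [-3.141, 0.002, 0.001]
wrist_force: [-1.6, -0.4, 0.5]
width: 0.998
grip_force: 0.0
```

>>> carry_out(series="0 0 0 0;0 0 0 0;0 0 0 0;0 0 0 0;0 0 0 0;0 0 0 0;0 0 0 0", jaw=-1, grip_force=25)

```text
time: 3.98
tool_pos: [0.4683, -0.4043, 0.0196]
tcp_rot: [3.14, 0.0, 0.002]
wrist_force: [-1.2, 0.4, 6.4]
width: 0.414
grip_force: 25.2
```

>>> carry_out(series="0 0 0.03 0;0 0 0.04 0;0 0.02 0.04 0;-0.001 0.04 0.03 0;-0.002 0.04 0 0;-0.002 0.04 0 0;-0.002 0.04 0 0;-0.002 0.04 0 0;-0.002 0.04 0 0;-0.002 0.04 0 0;-0.002 0.04 0 0;-0.002 0.04 0 0;-0.002 0.04 0 0;-0.002 0.04 0 0;-0.002 0.04 0 0;0 0.016 0 0;0 0 0 0;0 0 0 0;0 0 0 0")

```text
time: 6.35
tool_pos: [0.4447, 0.1113, 0.1582]
tcp_rot: [3.141, -0.002, -0.0]
wrist_force: [0.5, -1.3, -0.5]
width: 0.411
grip_force: 25.3
```

```bash
python3 w.py candle_stand w2 0.042 0.034 0.046
```

```text
tcp [0.4447 0.1114 0.1582] yaw -0.1 w 0.409 t 6.4
0.74 [593. 201.  95.  76.] depth 0.24198878 [ 0.4476 -0.1115  0.0551] at_z [ 0.4437 -0.124   0.042 ]
0.69 [352. 188.  87.  91.] depth 0.25296843 [0.4545 0.0804 0.0414] at_z [0.4547 0.0805 0.042 ]
cluster 1314 mid [0.4522 0.1082 0.04  ] size [0.0588 0.1203 0.0082]
```

View pics/w2.png

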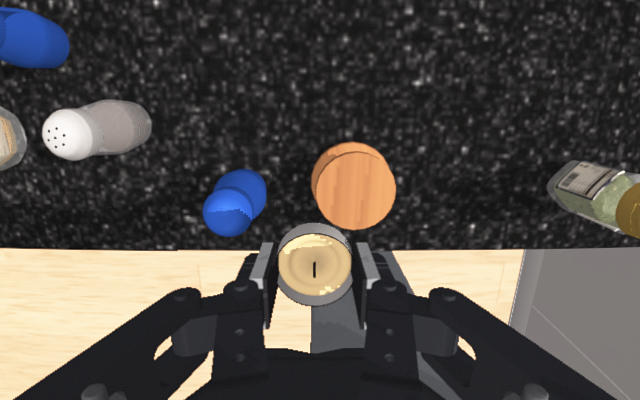

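The wrist view shows the stand's plate at about (355,190), with the tealight held level at (315,262). I overshot by one row, so I'll fit the plate now.

```bash
cat > c.py <<'E'
from h import *
d=np.load("w_d.npy"); P=pose("wrist")
def cl(u0,u1,v0,v1,lo,hi):
    X=np.array([at_d(P,u,v,d[v,u]) for u in range(u0,u1) for v in range(v0,v1) if d[v,u]>0])
    t=X[(X[:,2]>lo)&(X[:,2]<hi)]; a,b=np.percentile(t,.5,axis=0),np.percentile(t,99.5,axis=0); print(len(t),"mid",((a+b)/2).round(4),"size",(b-a).round(4))
cl(295,410,135,240,.036,.048)
cl(285,346,225,305,.14,.20)
print(at_z(P,355,190,.042).round(4))
E
python3 c.py
```

```text
4933 mid [0.4521 0.0776 0.0413] size [0.0611 0.0607 0.0055]
4534 mid [0.4438 0.1098 0.1481] size [0.0376 0.0289 0.0138]
[0.4532 0.078  0.042 ]
```

>>> carry_out(series="0.003 -0.013 0 0;0.003 -0.013 0 0;0.001 -0.007 -0.02 0;0 0 -0.025 0;0 0 -0.025 0;0 0 -0.015 0;0 0 -0.008 0;0 0 -0.004 0;0 0 0 0;0 0 0 0")

```text
time: 7.7
tool_pos: [0.4523, 0.0795, 0.0619]
tcp_rot: [-3.141, -0.0, -0.002]
wrist_force: [0.6, 1.0, 0.8]
width: 0.409
grip_force: 25.3
```

>>> carry_out(series="0 0 0 0;0 0 0 0;0 0 0 0;0 0 0.01 0;0 0 0.03 0;0 0 0.03 0;0 0 0.03 0;0 0 0 0", jaw=0.5)

```text
time: 8.7
tool_pos: [0.4541, 0.0797, 0.1648]
tcp_rot: [-3.141, 0.0, -0.011]
wrist_force: [0.2, -0.2, -0.5]
width: 0.748
grip_force: 0.0
```

```bash
python3 w.py tealight_mid w3 0.057 0.05 0.07; cat >> h.py <<'E'
E
sed -i '/^cl(/d;/^print/d' c.py; echo 'import sys
v=sys.argv[1:]; cl(*map(int,v[:4]),float(v[4]),float(v[5]))' >> c.py; python3 - <<'E'
E
```

```text
tcp [0.4528 0.0795 0.1629] yaw -0.0 w 0.749 t 8.75
0.71 [317. 208.  53.  49.] depth 0.25628644 [0.4486 0.0762 0.0493] at_z [0.451  0.0762 0.057 ]
cluster 299 mid [0.4515 0.0778 0.0542] size [0.0371 0.0358 0.0084]
```

View pics/w3.png

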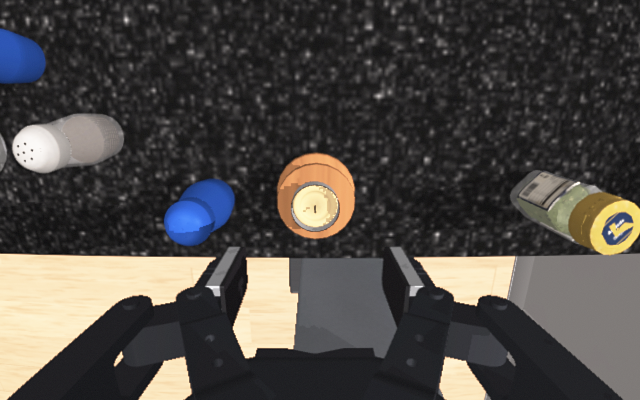

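The tealight sits on the plate at (317,208), level and centred. Next is the garlic.

>>> carry_out(series="0.001 -0.037 0 0;0.001 -0.037 0 0;0.001 -0.037 0 0;0.001 -0.037 0 0;0.001 -0.037 0 0;0.002 -0.037 0 0;0.002 -0.037 0 0;0.002 -0.037 0 0;0 -0.037 0 0;0 -0.0125 0 0;0 0 0 0;0 0 0 0", jaw=1)

```text
time: 10.3
tool_pos: [0.4622, -0.2648, 0.1606]
tcp_rot: [-3.14, -0.001, 0.002]
wrist_force: [-1.2, -0.3, 0.7]
width: 1.004
grip_force: 0.0
```

```bash
python3 w.py garlic_mid w4 0.026 0.012 0.07; python3 - <<'E'
from h import *
P=pose("wrist"); c,r,p=P
# plate/spice from previous pose
s=np.array([0.4528,0.0795,0.1629])-bot.read_state()["tool_pos"]
Q=(c,r,p+s); print("plate",at_z(Q,316.5,202,.042).round(4),"spice",at_z(Q,613,223,.096).round(4))
E
```

```text
tcp [ 0.4623 -0.2648  0.1608] yaw 0.1 w 1.003 t 10.35
0.63 [314. 187.  61.  58.] depth 0.25405747 [ 0.4725 -0.2661  0.0425] at_z [ 0.4684 -0.2661  0.026 ]
cluster 659 mid [ 0.4683 -0.265   0.0354] size [0.0458 0.0454 0.0316]
plate [0.45   0.0764 0.042 ] spice [ 0.4511 -0.1287  0.096 ]
```

>>> carry_out(series="0.006 -0.001 -0.03 0;0 0 -0.035 0;0 0 -0.035 0;0 0 -0.03 0;0 0 -0.01 0;0 0 0 0")

```text
time: 11.15
tool_pos: [0.4685, -0.2665, 0.0211]
tcp_rot: [-3.141, -0.001, 0.001]
wrist_force: [-0.5, -0.4, 0.3]
width: 1.004
grip_force: 0.0
```

>>> carry_out(series="0 0 0 0;0 0 0 0;0 0 0 0;0 0 0 0;0 0 0 0;0 0 0 0", jaw=-1, grip_force=22)

```text
time: 11.9
tool_pos: [0.4697, -0.2677, 0.023]
tcp_rot: [3.14, -0.0, 0.004]
wrist_force: [0.2, 1.4, 5.1]
width: 0.571
grip_force: 22.1
```

>>> carry_out(series="0 0 0.025 0;0 0 0.035 0;0 0 0.04 0;0.009 0.0345 0.03 0;0.009 0.0345 0 0;0.009 0.0345 0 0;0.009 0.0345 0 0;0.009 0.0345 0 0;0.009 0.0345 0 0;0.0095 0.034 0 0;0 0 -0.03 0;0 0 -0.035 0;0 0 -0.035 0;0 0 -0.017 0;0 0 -0.008 0;0 0 -0.003 0;0 0 0 0;0 0 0 0")

```text
time: 14.15
tool_pos: [0.5331, -0.0262, 0.0244]
tcp_rot: [3.141, -0.0, 0.003]
wrist_force: [-0.6, 0.6, -1.0]
width: 0.57
grip_force: 23.1
```

```bash
python3 w.py garlic_mid w5 0.026 0.012 0.07
```

```text
tcp [ 0.5329 -0.0262  0.0242] yaw -0.0 w 0.571 t 14.2
0.67 [315. 277. 109. 110.] depth 0.12682843 [ 0.5399 -0.028   0.0399] at_z [ 0.532  -0.0281  0.026 ]
cluster 2978 mid [ 0.5338 -0.0275  0.0335] size [0.0416 0.0718 0.0304]
```

View pics/w5.png

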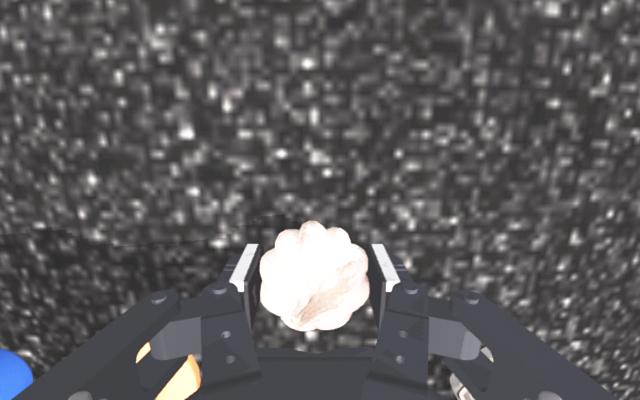

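The garlic is upright in the jaws at (315,277). I'll release it and go to the salt shaker.

>>> carry_out(series="0 0 -0.001 0;0 0 0 0;0 0 0 0;0 0 0 0;0 0 0 0;0 0 0.02 0;0 0 0.035 0;0 0 0.04 0;0 0 0.04 0;-0.004 0.037 0.03 0;-0.004 0.037 0 0;-0.004 0.037 0 0;-0.004 0.037 0 0;-0.004 0.037 0 0;-0.004 0.037 0 0;-0.003 0.037 0 0;-0.002 0.037 0 0;0 0.003 0 0;0 0 0 0;0 0 0 0", jaw=1)

```text
time: 16.75
tool_pos: [0.5031, 0.2719, 0.1871]
tcp_rot: [3.141, -0.001, -0.0]
wrist_force: [-0.5, 0.2, 0.0]
width: 1.001
grip_force: 0.0
```

```bash
python3 w.py salt_shaker_mid w6 0.085 0.06 0.12
```

```text
tcp [0.5032 0.2719 0.1872] yaw -0.1 w 0.996 t 16.8
0.72 [313. 194.  52.  63.] depth 0.23707424 [0.5126 0.2715 0.087 ] at_z [0.512  0.2715 0.085 ]
0.72 [232. 109.  63.  54.] depth 0.2177125 [0.5739 0.3269 0.0893] at_z [0.5739 0.3279 0.085 ]
0.57 [423. 247.  71.  53.] depth 0.27407143 [0.4595 0.1769 0.0641] at_z [0.469  0.1847 0.085 ]
cluster 414 mid [0.503  0.2738 0.0756] size [0.0304 0.0308 0.0289]
```

View pics/w6.png

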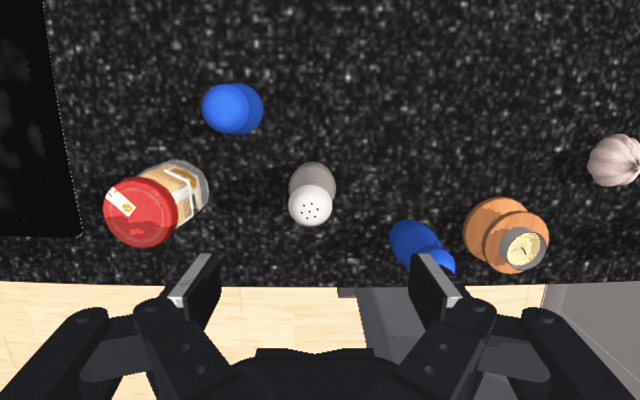

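The grey shaker is at (311,206). The blue ones at (232,109) and (420,247) are clear of the fingers, the red jar's lid is at (141,212), and the garlic stands upright at (615,160).

>>> carry_out(series="0 0.001 -0.03 0;0 0 -0.035 0;0 0 -0.035 0;0 0 -0.032 0;0 0 -0.01 0;0 0 0 0")

```text
time: 17.6
tool_pos: [0.503, 0.2733, 0.045]
tcp_rot: [3.141, -0.001, -0.002]
wrist_force: [-1.1, -0.5, 0.5]
width: 1.0
grip_force: 0.0
```

>>> carry_out(series="0 0 0 0;0 0 0 0;0 0 0 0;0 0 0 0;0 0 0 0;0 0 0 0;0 0 0 0", jaw=-1, grip_force=30)

```text
time: 18.48
tool_pos: [0.5043, 0.2743, 0.047]
tcp_rot: [-3.141, -0.0, -0.004]
wrist_force: [-0.7, -1.3, 6.0]
width: 0.454
grip_force: 30.0
```

>>> carry_out(series="0 0 0.025 0;0 0 0.035 0;0 0 0.04 0;0.003 -0.02 0.03 0;0.003 -0.0365 0 0;0.003 -0.0365 0 0;0.003 -0.0365 0 0;0.003 -0.0365 0 0;0.003 -0.0365 0 0;0.003 -0.0365 0 0;0.003 -0.0365 0 0;0.003 -0.0365 0 0;0.002 -0.0365 0 0;0.001 -0.0365 0 0;0 -0.0175 0 0;0 0 0 0;0 0 0 0")

```text
time: 20.6
tool_pos: [0.5329, -0.1276, 0.1751]
tcp_rot: [-3.141, -0.0, 0.001]
wrist_force: [-0.0, 0.2, -1.4]
width: 0.452
grip_force: 30.3
```

```bash
python3 w.py spice_jar_mid w7 0.096 0.07 0.1
```

```text
tcp [ 0.5329 -0.1275  0.1752] yaw 0.0 w 0.456 t 20.65
```

View pics/w7.png

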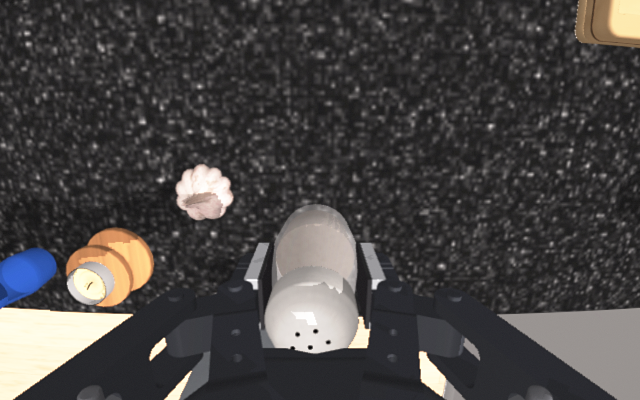

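The shaker hangs straight in the jaws at (313,300), clear of the garlic at (205,193). Lowering and releasing.

>>> carry_out(series="0 -0.001 -0.03 0;0 0 -0.035 0;0 0 -0.033 0;0 0 -0.018 0;0 0 -0.008 0;0 0 -0.003 0;0 0 -0.002 0;0 0 0 0;0 0 0 0")

```text
time: 21.82
tool_pos: [0.5337, -0.1299, 0.0471]
tcp_rot: [3.141, -0.0, 0.002]
wrist_force: [0.3, 0.8, -0.2]
width: 0.453
grip_force: 30.5
```

>>> carry_out(series="0 0 0 0;0 0 0 0;0 0 0 0;0 0 0 0;0 0 0.02 0;0 0 0.035 0;0 0 0.04 0;0 0 0.045 0;0 0 0 0;0 0 0 0", jaw=0.8)

```text
time: 23.08
tool_pos: [0.5327, -0.1295, 0.1859]
tcp_rot: [-3.141, 0.0, 0.001]
wrist_force: [0.7, 0.1, -0.3]
width: 0.898
grip_force: 0.0
```

```bash
python3 w.py salt_shaker_mid w8 0.085 0.06 0.12
```

```text
tcp [ 0.5321 -0.1293  0.1849] yaw -0.0 w 0.899 t 23.12
0.76 [ 32. 277.  64.  64.] depth 0.30247474 [0.4454 0.152  0.0458] at_z [0.4685 0.1107 0.085 ]
0.64 [317. 196.  50.  62.] depth 0.23543051 [ 0.5414 -0.1328  0.0878] at_z [ 0.5406 -0.1328  0.085 ]
cluster 659 mid [ 0.5055 -0.1307  0.0792] size [0.0845 0.0309 0.0362]
```

View pics/w8.png

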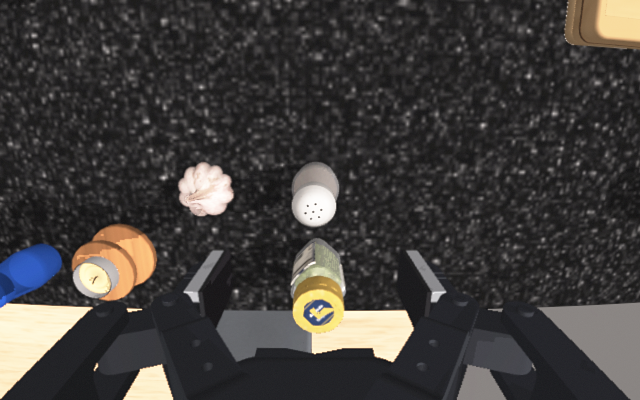

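The shaker stands upright at (315,205), directly behind the spice jar's lid at (319,312). Now for the red jar.

>>> carry_out(series="-0.002 0.04 0.005 0;-0.002 0.04 0 0;-0.002 0.04 0 0;-0.002 0.04 0 0;-0.002 0.04 0 0;-0.003 0.04 0 0;-0.003 0.04 0 0;-0.003 0.04 0 0;-0.003 0.04 0 0;-0.003 0.04 0 0;-0.003 0.04 0 0;-0.003 0.04 0 0;-0.003 0.04 0 0;0 0.007 0 0;0 0 0 0;0 0 0 0", jaw=1)

```text
time: 25.18
tool_pos: [0.4989, 0.3961, 0.1904]
tcp_rot: [3.14, -0.001, -0.002]
wrist_force: [-0.2, 0.2, 0.1]
width: 1.003
grip_force: 0.0
```

```bash
python3 w.py red_jar_mid w9 0.086 0.06 0.12; python3 - <<'E'
from h import *
c,r,p=pose("wrist"); Q=(c,r,p+np.array([0.5325,-0.1293,0.1855])-bot.read_state()["tool_pos"])
for n,u,v,z in [("spice",319,313,.096),("salt",314,207,.086),("garlic",206,189,.03),("tea",95,278,.057)]: print(n,at_z(Q,u,v,z).round(4))
E
```

```text
tcp [0.4991 0.3961 0.1907] yaw -0.1 w 1.003 t 25.23
0.58 [300. 198.  71.  86.] depth 0.2429196 [0.5038 0.4053 0.0855] at_z [0.5039 0.4053 0.086 ]
cluster 1084 mid [0.4977 0.407  0.0744] size [0.0526 0.0518 0.027 ]
spice [ 0.4469 -0.1344  0.096 ]
salt [ 0.5322 -0.1305  0.086 ]
garlic [ 0.532  -0.0313  0.03  ]
tea [0.4538 0.0738 0.057 ]
```

View pics/w9.png

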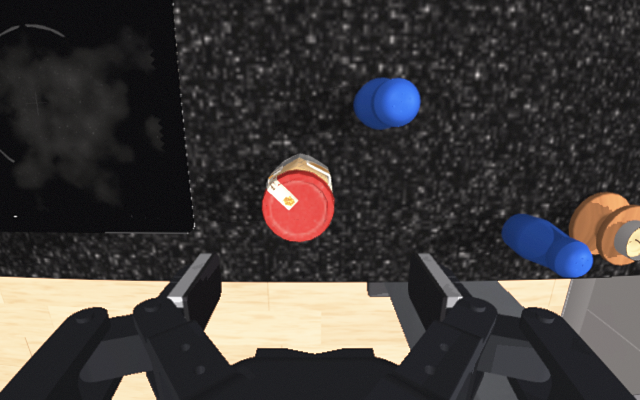

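The red-lidded jar is at (298,205), 10 mm to the left of the tool's centre line, with the blue look-alike at (385,102) clear. Correcting and gripping.

>>> carry_out(series="-0.001 0.0105 0 0;0 0 -0.03 0;0 0 -0.035 0;0 0 -0.035 0;0 0 -0.033 0;0 0 -0.0125 0;0 0 0 0")

```text
time: 26.15
tool_pos: [0.4977, 0.4077, 0.0451]
tcp_rot: [3.141, -0.0, -0.002]
wrist_force: [0.7, -0.0, -0.8]
width: 0.994
grip_force: 0.0
```

>>> carry_out(series="0 0 0 0;0 0 0 0;0 0 0 0;0 0 0 0;0 0 0 0;0 0 0 0", jaw=-1, grip_force=45)

```text
time: 26.9
tool_pos: [0.4993, 0.4092, 0.0482]
tcp_rot: [-3.139, -0.0, -0.005]
wrist_force: [-1.5, 0.1, 5.8]
width: 0.63
grip_force: 40.1
```

>>> carry_out(series="0 0 0.02 0;0 0 0.035 0;0 0 0.04 0;0 0 0.035 0;0 -0.018 0.01 0;-0.004 -0.036 0 0;-0.004 -0.036 0 0;-0.004 -0.036 0 0;-0.004 -0.036 0 0;-0.004 -0.036 0 0;-0.004 -0.036 0 0;-0.004 -0.036 0 0;-0.004 -0.036 0 0;-0.004 -0.036 0 0;-0.004 -0.036 0 0;-0.004 -0.036 0 0;-0.004 -0.022 0 0;0 0 0 0;0 0 0 0;0 0 0 0")

```text
time: 29.4
tool_pos: [0.4498, -0.0275, 0.1855]
tcp_rot: [-3.141, -0.001, 0.001]
wrist_force: [-0.1, -0.5, -2.6]
width: 0.632
grip_force: 41.3
```

```bash
python3 w.py garlic_mid w10 0.03
```

```text
tcp [ 0.4499 -0.0275  0.1855] yaw 0.1 w 0.627 t 29.45
0.95 [315.  98.  60.  55.] depth 0.2556003 [ 0.528  -0.0291  0.046 ] at_z [ 0.5284 -0.0292  0.03  ]
cluster 1954 mid [ 0.4868 -0.0289  0.1188] size [0.0609 0.0781 0.174 ]
```

View pics/w10.png

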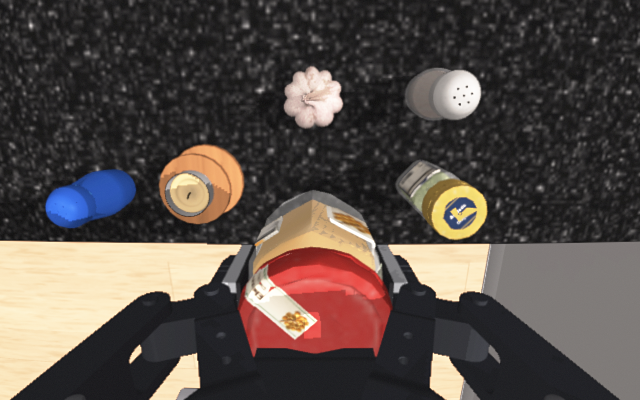

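The jar is held upright midway between the tealight on its stand (190,192) and the spice jar lid (458,212), with the garlic behind at (315,98). Lowering and releasing.

>>> carry_out(series="0 0 -0.03 0;0 0 -0.035 0;0 0 -0.035 0;0 0 -0.02 0;0 0 -0.01 0;0 0 -0.006 0;0 0 -0.003 0;0 0 0 0;0 0 0 0")

```text
time: 30.62
tool_pos: [0.4507, -0.028, 0.0483]
tcp_rot: [-3.142, -0.0, -0.001]
wrist_force: [-4.4, 0.3, 5.4]
width: 0.628
grip_force: 42.9
```

>>> carry_out(series="0 0 -0.001 0;0 0 0 0;0 0 0 0;0 0 0 0;0 0 0.02 0;0 0 0.035 0;0 0 0.04 0;0 0 0.045 0;0 0 0.03 0;0 0 0.03 0;0 0 0 0;0 0 0 0", jaw=1)

```text
time: 32.12
tool_pos: [0.4496, -0.0281, 0.2448]
tcp_rot: [-3.141, 0.0, 0.002]
wrist_force: [-0.6, 0.6, -0.4]
width: 1.004
grip_force: 0.0
```

```bash
python3 w.py red_jar_mid w11 0.086 0.06 0.12; python3 - <<'E'
from h import *
for n in N[:6]:
    for o in spot_in("wrist",n)[:1]: print(n,round(o["score"],2),np.round(o["rect"]))
E
```

```text
tcp [ 0.4492 -0.028   0.2443] yaw -0.0 w 0.998 t 32.17
0.72 [316. 182.  61.  72.] depth 0.29419476 [ 0.4544 -0.0305  0.0865] at_z [ 0.4543 -0.0305  0.086 ]
cluster 740 mid [ 0.4496 -0.0299  0.0746] size [0.0522 0.0528 0.0272]
candle_stand 0.89 [217. 173.  73.  68.]
spice_jar_mid 0.8 [416. 185.  74.  58.]
tealight_mid 0.84 [210. 178.  40.  33.]
red_jar_mid 0.72 [316. 182.  61.  72.]
salt_shaker_mid 0.9 [127. 186.  70.  44.]
garlic_mid 0.65 [315.  98.  49.  48.]
```

View pics/w11.png

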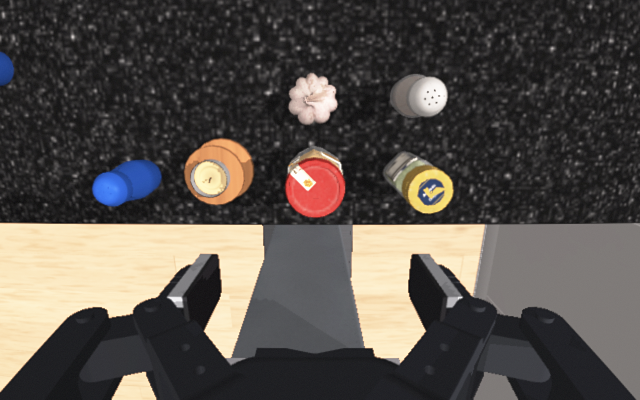

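Everything is standing: tealight on the stand (210,180), red jar (316,188), spice jar (431,191), garlic (314,98) and shaker (430,97). One numeric check before handing in.

```bash
for a in "180 260 135 210 .036 .0475" "180 240 150 210 .0505 .07" "280 350 140 220 .076 .1" "380 460 145 220 .088 .11" "285 342 70 128 .015 .06" "390 450 70 125 .07 .1"; do python3 c.py $a; done
```

```text
1606 mid [0.452  0.077  0.0417] size [0.0611 0.0624 0.0097]
664 mid [0.4516 0.0781 0.0549] size [0.0377 0.0372 0.0087]
2817 mid [ 0.4493 -0.0297  0.0829] size [0.0533 0.053  0.0115]
1718 mid [ 0.4494 -0.133   0.0937] size [0.0401 0.0404 0.0105]
1834 mid [ 0.5299 -0.0275  0.0373] size [0.0482 0.0488 0.0297]
1249 mid [ 0.5312 -0.1295  0.0809] size [0.0324 0.0319 0.0202]
```

```bash
python3 -c "
from workcell import bot; print(bot.finish_job())"
```

```text
the job is handed in; nothing more can be done
None
```

The job is handed in, with no verdict returned: the last wrist-camera check showed the tealight, red jar, garlic and salt shaker standing upright and released within the required distances, and the moves kept clear of the spice jar, mug, pepper mill and lemon, though I did not re-measure the last three afterwards.

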